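# Sort a sample delivery into the feed magazine, in run order, and the tray

### The job

Sort the delivery in the middle of the bench: load the three tubes into the sloping feed magazine so that they will come out in run order, the white-capped calibrator lying at the gate, the red-capped control next to it and the blue-capped sample last, all with their caps on the side with the low cut-away cheek. The gold-lidded specimen jar and the black-capped reagent bottle go to the microscope: stand them upright in the two-bay steel tray, one in each bay, whichever way round. Leave the glass beaker standing where it is.

Things in the scene. Friction and masses are not known exactly. Their poses are not given: they have to be found in the camera images.
- tube_white: Plastic screw-cap sample tube, 85 mm long, clear body 16 mm across, white ribbed cap 18 mm across on the last 17 mm, lying flat on the bench. Origin: on the axis at the pointed (base) end, 8 mm above the bench; own z axis runs along the tube from base to cap, so mid-length is at z = 42 mm. 17 g; rolls easily. The calibrator.
- tube_red: Plastic screw-cap sample tube, 85 mm long, clear body 16 mm across, red ribbed cap 18 mm across on the last 17 mm, lying flat on the bench. Origin: on the axis at the pointed (base) end, 8 mm above the bench; own z axis runs along the tube from base to cap, so mid-length is at z = 42 mm. 17 g; rolls easily. The control.
- tube_blue: Plastic screw-cap sample tube, 85 mm long, clear body 16 mm across, blue ribbed cap 18 mm across on the last 17 mm, lying flat on the bench. Origin: on the axis at the pointed (base) end, 8 mm above the bench; own z axis runs along the tube from base to cap, so mid-length is at z = 42 mm. 17 g; rolls easily. The patient sample.
- jar: Small clear specimen jar with a gold-yellow screw lid and a dark dried piece inside, 46 mm across, 52 mm tall, about 110 g, upright. Origin: centre of its underside, z up. Can be gripped across the body or lid.
- bottle: White-bodied reagent bottle with a narrower black ribbed screw cap, body 48 mm across up to 65 mm height, narrowing above, 98 mm tall over the cap, about 140 g, upright. Origin: centre of its underside, z up.
- beaker: Empty clear glass beaker, 55 mm across, 70 mm tall, standing loose among the delivery; a bystander, to be left where it stands. Origin: centre of its underside, z up.
- magazine: Gravity-feed tube magazine, fixed: white stand, 175 (x) x 122 (y) x 91 mm, open chute sloping 14 deg down to its -x end. Tubes lie along y on two rails (8 mm wide, at y = +-18 mm, floor open between them) and roll to two blue gate plates, 16 mm pitch. Inside 100 mm wide. Low cut-away cheek at +y, for the caps; full cheek at -y, 18 mm above tube axes. Origin: centre of underside, z up.
- magazine_gate (a point): Where the middle of the first tube, the one at the gate, comes to lie: on the tube's axis, on the chute's centre line, 42 mm above the bench at the lower (-x) end. Same axes as the magazine.
- magazine_load (a point): Loading point near the chute's upper end: where the middle of a tube's axis is when it just rests on the rails there, 63 mm above the bench, 88 mm up the slope from the gate point; a tube let go here rolls down by itself. A rear lip, 3 mm below axis height, closes the chute 39 mm farther up. Same axes as the magazine.
- tray: Two-bay stainless-steel instrument tray, fixed; rim 128 (x) by 186 (y) mm, 20 mm tall; inside 106 by 164 mm, split by a low cross divider (3 mm thick, top 15 mm above the bench) into two bays 106 by 80 mm, centred at y = +42 and -42 mm, each with a black rubber mat 5 mm above the bench. Origin: centre of its underside, z up.
Not all that is in view belongs to the job. What is shaped like the tube_blue but pink is not meant.

How it is judged (in metres and radians):
At the end, for the whole second after the job is handed in: In the chute from the gate up: white, red, blue, each within 7 mm of its place (16 mm pitch), square within 0.15 rad, caps at +y. Jar and bottle upright within 0.1 rad on the tray's mats, one in each bay. All slower than 0.02 m/s. Beaker upright, within 25 mm of its start (x of tube_white in the frame of magazine between -0.0495 and -0.0355 m and y of tube_white in the frame of magazine between -0.053 and -0.03 m and z of tube_white in the frame of magazine between 0.036 and 0.06 m and angle between the z axis of each of tube_white, tube_red, tube_blue and the y axis of magazine, either way round below 0.15 rad and linear speed of each of tube_white, tube_red, tube_blue, jar, bottle below 0.02 m/s and x of tube_red in the frame of magazine between -0.0336 and -0.0196 m and y of tube_red in the frame of magazine between -0.053 and -0.03 m and z of tube_red in the frame of magazine between 0.036 and 0.06 m and x of tube_blue in the frame of magazine between -0.0177 and -0.0037 m and y of tube_blue in the frame of magazine between -0.053 and -0.03 m and z of tube_blue in the frame of magazine between 0.036 and 0.06 m and x of jar in the frame of tray between -0.033 and 0.033 m and z of jar in the frame of tray between 0.001 and 0.01 m and angle between each of jar, bottle's own z axis and vertical below 0.1 rad and x of bottle in the frame of tray between -0.033 and 0.033 m and z of bottle in the frame of tray between 0.001 and 0.01 m and ((y of jar in the frame of tray between 0.022 and 0.063 m and y of bottle in the frame of tray between -0.063 and -0.022 m) or (y of bottle in the frame of tray between 0.022 and 0.063 m and y of jar in the frame of tray between -0.063 and -0.022 m)) and not (distance of beaker from where it was at the start of the episode above 0.025 m or angle between beaker's own z axis and vertical above 0.2 rad)); the robot touches nothing.
It fails at once if the glass beaker is pushed more than 25 mm or tipped (distance of beaker from where it was at the start of the episode above 0.025 m or angle between beaker's own z axis and vertical above 0.2 rad).
It also fails if it takes over 115 s, if anything falls off the work surface, if the arm or the gripper's body presses on something with over 40 N, if the wrist force passes 120 N, or if a joint passes its speed limit or range.

### The arm

A 7-joint arm with a two-finger parallel gripper is mounted at the origin on a cart in front of the work surface, level with it; the furniture and walls round the work are solid. World frame = base frame: x ahead of the robot, y to its left, z up, the work surface at z = 0. Lengths are in mm, angles in rad, forces in N, time in s.
With the tool pointing down it reaches from about 425 to 825 mm from the base axis. Payload 3.6 kg.
Tool frame: the origin (TCP) lies midway between the tips of the shut fingers; the grasp point (between the pads) lies 19 mm behind it; z points along the fingers, y is the direction in which the jaws open and shut (so a half turn about z gives the same grasp; the last joint's range is limited). The gripper opens to 93 mm and grips with 3 to 60 N. Pads are 15 mm wide; open, the fingers measure 128 mm over their backs; the gripper's body (75 mm by 188 mm) begins 65 mm behind the grasp point.
Start: joints at [1.147, 0.615, -0.013, 1.423, 0.008, 1.103, -0.04], TCP at [251.813, -599.21, 218.64] pointing down, gripper open.
Joint ranges: [-3.12, 3.12], [-0.3, 2.06], [-1.34, 1.32], [0.26, 2.42], [-1.36, 4.5], [0.01, 1.98], [-2.84, 2.84]. Speed limits (rad/s): [2.79, 2.79, 3.14, 3.14, 3.14, 3.14, 3.14].

### API

Orientations are given as a unit quaternion [x, y, z, w].
In Python, from workcell import env gives the robot as it stands. The module is installed in compiled form; this text tells all that it offers.
- The arm moves only by the tool play_rows, never from a script. Its argument "plan" is a list of rows, each an object with "grip": the finger opening in mm, from 0 to 93; "xyz": the shift along the world's x, y, z in mm, a list of three; "turn": the turn, a rotation vector about the world's x, y, z in degrees, a list of three. A call has 1 to 8 rows; each row shifts and turns the pose as measured when the row begins; what a row does not reach is not made up. A row lasts 1/8 s, in which the tool goes at most 62.5 mm and 10.7 degrees, less where a joint would pass 70% of its speed; a pose out of reach is approached as far as the arm can. A call with a gripper value outside its range is refused whole. The fingers move at their own pace and stop on an object; the grip force is fixed at half the most. Time passes only in rows, so rows that do not move let the fingers close. It gives the time, the measured TCP pose, the force and the opening at its end, in the units of the state.
- env.observe(): the state, without advancing time (a new reading comes with each control period).
- env.camera(name): name is "side" or "top"; returns the picture (420x560x3 uint8, red, green, blue); there is no depth.
- env.get_calibration(name): a dict with "mtx" (3x3 intrinsics, pixels), "distortion" ([k1, k2, p1, p2, k3] as OpenCV has them; the pictures are not rectified), "cam_to_world" (4x4, takes a point from camera to world coordinates). Camera axes: x right, y down, z forward; pixel columns grow to the right and rows downward; lengths in mm; the calibration is good to about 2 mm. A picture is of the moment at which its call begins. get_calibration takes no time and is no camera call.
- env.hand_in(): hands the job in, once; it reports no verdict.
The state is a dict: "t": time; "joint_pos": joint angles; "dq": joint speeds; "joint_torque": joint torques, N m; "tcp_pos": TCP position; "tool_rot": TCP orientation; "wrist_force": force on the tool from outside, world axes, zero at the start; "wrist_torque": the same for the moment, N m; "grip_width": finger opening in mm.
Only numpy, scipy, OpenCV 4.12 (cv2) and the standard library are available. Lean on these libraries where they do the work, as an engineer would, in place of code of your own. Each camera call takes 0.05 s, during which the arm holds its last target. There are 200 camera calls.

## Working session

There is one attempt and no reset: what is moved stays moved. The work goes in short steps, Python scripts to look and compute and a tool call to move; the robot and the scene stay as the last step left them, time stands still between calls to the robot, and variables do not carry over. Pictures are saved under pics/ and viewed, about 12 in all and at most 16, crops included, and the job is handed in when it is done.

Besides the shell and the picture viewer there is one more tool, called after ">>>" by a JSON object that holds its "op" and its "data", one argument or row to a line. play_rows: Moves the arm, as the interface text tells. Its arguments: {"type":"object","properties":{"plan":{"type":"array","items":{"type":"object","properties":{"grip":{"type":"number"},"xyz":{"type":"array","items":{"type":"number"}},"turn":{"type":"array","items":{"type":"number"}}}}}},"required":["plan"]}

```bash
mkdir -p pics; cat > h.py <<'E'
import numpy as np, cv2
from workcell import env
def pic(cam,name,crop=None,s=1):
    im=env.camera(cam)[:,:,::-1].copy(); cv2.imwrite('pics/raw_'+name+'.png',im)
    if crop: x0,y0,x1,y1=crop; im=im[y0:y1,x0:x1]
    im=cv2.resize(im,None,fx=s,fy=s,interpolation=cv2.INTER_CUBIC); cv2.imwrite('pics/'+name+'.png',im)
def w(cam,uv,z):
    c=env.get_calibration(cam); M=np.array(c['cam_to_world'])
    n=cv2.undistortPoints(np.array([[uv]],float),np.array(c['mtx']),np.array(c['distortion']))[0,0]
    d=M[:3,:3]@[n[0],n[1],1]; o=M[:3,3]; return (o+d*(z-o[2])/d[2]).round(1)
def px(cam,p):
    c=env.get_calibration(cam); M=np.linalg.inv(np.array(c['cam_to_world']))
    return cv2.projectPoints(np.array([p],float),cv2.Rodrigues(M[:3,:3])[0],M[:3,3],np.array(c['mtx']),np.array(c['distortion']))[0].ravel().round(1)
E
python3 - <<'E'
from h import *
pic('top','t1',None,1.42);pic('side','s1',None,1.42)
for c in('top','side'):print(np.array(env.get_calibration(c)['cam_to_world']).round(2))
o=env.observe();print(o['t'],o['tcp_pos'],o['tool_rot'],o['grip_width'])
E
```

```text
[[ 1.00000e-02 -9.90000e-01  1.70000e-01  3.34820e+02]
 [-1.00000e+00 -1.00000e-02 -0.00000e+00  8.46800e+01]
 [ 0.00000e+00 -1.70000e-01 -9.90000e-01  1.21968e+03]
 [ 0.00000e+00  0.00000e+00  0.00000e+00  1.00000e+00]]
[[-1.00000e+00  2.00000e-02 -5.00000e-02  5.82180e+02]
 [ 5.00000e-02  6.30000e-01 -7.70000e-01  1.20873e+03]
 [ 2.00000e-02 -7.80000e-01 -6.30000e-01  9.90610e+02]
 [ 0.00000e+00  0.00000e+00  0.00000e+00  1.00000e+00]]
0.1 [ 251.53732471 -598.59298882  217.61888244] [ 9.80278082e-01  1.97619852e-01 -2.48374480e-04 -1.10207170e-03] 93.22968324556936
```

View pics/t1.png

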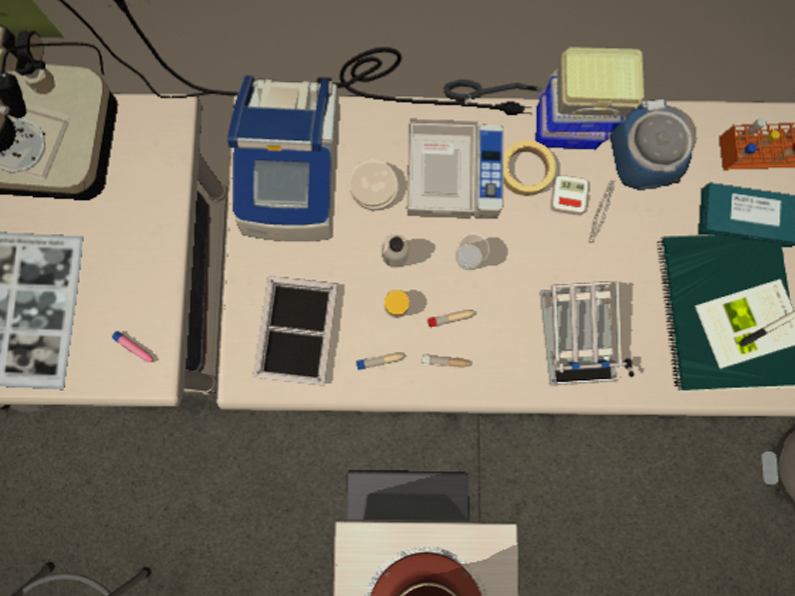

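View pics/s1.png

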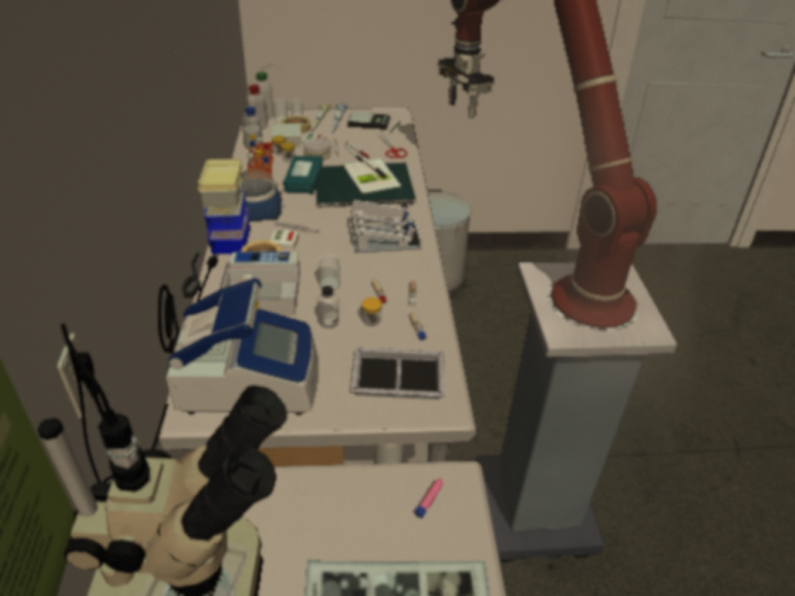

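Top view: red tube near (452,318), blue (380,360), white (446,360), jar (397,302), bottle (396,245), beaker (475,250), tray (298,330), magazine (585,332) (pixels ×1.42). I need an enlarged crop.

```bash
python3 - <<'E'
from h import *
im=cv2.imread('pics/raw_t1.png')
cv2.imwrite('pics/t2.png',cv2.resize(im[155:285,170:370],None,fx=4,fy=4,interpolation=cv2.INTER_CUBIC))
cv2.imwrite('pics/t3.png',cv2.resize(im[190:280,370:470],None,fx=6,fy=6,interpolation=cv2.INTER_CUBIC))
E
```

```text
(no output)
```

View pics/t2.png

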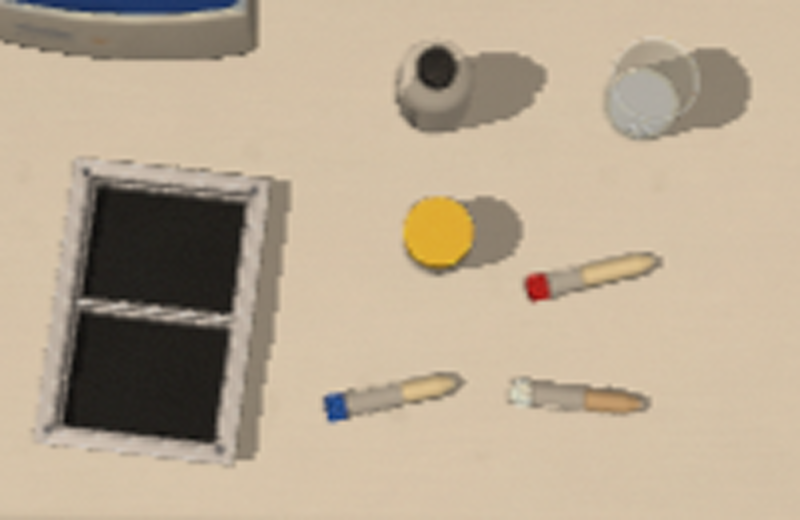

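View pics/t3.png

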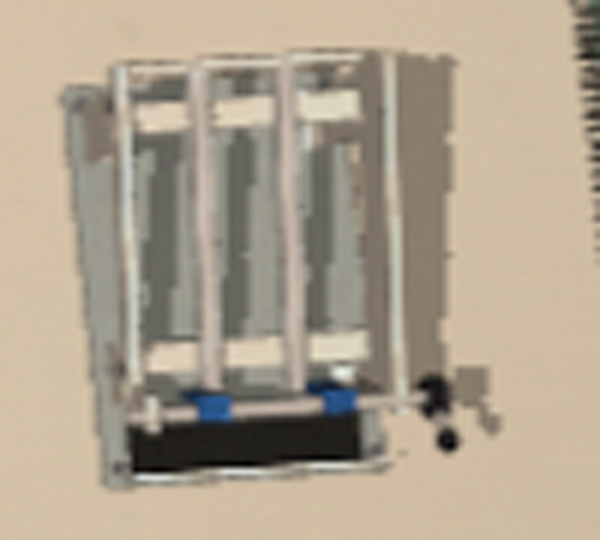

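```bash
python3 - <<'E'
from h import *
T3=lambda x,y:(370+(x-2.5)/6,190+(y-2.5)/6)
T2=lambda x,y:(170+(x-1.5)/4,155+(y-1.5)/4)
for n,p,z in [('baseUL',T3(65,92),5),('baseLL',T3(112,487),5),('baseLR',T3(386,466),5),('railLtop',T3(200,68),64),('railLbot',T3(212,388),34),('railRtop',T3(286,62),64),('railRbot',T3(300,386),34),
('cheekRt',T3(389,55),85),('cheekRb',T3(403,405),60),('plateL',T3(213,405),42),('plateR',T3(340,400),42),
('jarlid',T2(438,231),52),('botcap',T2(437,67),98),('beakbase',T2(641,104),0),('beakrim',T2(656,82),70),
('redcap',T2(527,291),8),('redtip',T2(661,259),8),('bluecap',T2(325,411),8),('bluetip',T2(464,379),8),('whcap',T2(510,389),8),('whtip',T2(650,405),8),
('trUL',T2(75,160),20),('trUR',T2(268,180),20),('trLR',T2(232,463),20),('trLL',T2(36,440),20)]:
  print(n,w('top',p,z))
E
```

```text
baseUL [ 562.7 -209.9    5. ]
baseLL [ 391.2 -225.3    5. ]
baseLR [ 401.6 -343.1    5. ]
railLtop [ 562.6 -252.3   64. ]
railLbot [ 431.6 -261.2   34. ]
railRtop [ 565.6 -288.4   64. ]
railRbot [ 433.  -298.3   34. ]
cheekRt [ 564.9 -324.1   85. ]
cheekRb [ 423.5 -331.9   60. ]
plateL [ 423.9 -259.    42. ]
plateR [ 426.7 -312.1   42. ]
jarlid [531.3  57.1  52. ]
botcap [625.5  59.8  98. ]
beakbase [627.5 -78.3   0. ]
beakrim [625.  -78.5  70. ]
redcap [500.  -2.   8.]
redtip [522.2 -89.3   8. ]
bluecap [420.6 127.5   8. ]
bluetip [442.3  38.5   8. ]
whcap [436.3   8.8   8. ]
whtip [427.2 -81.2   8. ]
trUL [580.3 292.7  20. ]
trUR [568.7 167.   20. ]
trLR [386.2 185.3  20. ]
trLL [399.  309.8  20. ]
```

>>> {"op": "play_rows", "data": {
  "plan": [
    {"xyz":[18,57,-4],"turn":[0,0,7.7],"grip":93},
    {"xyz":[18,57,-4],"turn":[0,0,7.7],"grip":93},
    {"xyz":[18,57,-4],"turn":[0,0,7.7],"grip":93},
    {"xyz":[18,57,-4],"turn":[0,0,7.7],"grip":93},
    {"xyz":[18,57,-4],"turn":[0,0,7.7],"grip":93},
    {"xyz":[18,57,-4],"turn":[0,0,7.7],"grip":60},
    {"xyz":[18,57,-4],"turn":[0,0,7.7],"grip":45},
    {"xyz":[18,57,-4],"turn":[0,0,7.7],"grip":45}
  ]
}}

```text
t: 1.1
tcp_pos: [394.2, -132.6, 182.1]
tool_rot: [0.732, 0.681, -0.001, 0.0]
wrist_force: [1.2, 0.3, -0.1]
grip_width: 68.0
```

>>> {"op": "play_rows", "data": {
  "plan": [
    {"xyz":[19,50,-20],"turn":[0,0,-1.7],"grip":45},
    {"xyz":[18.5,46.4,-30],"turn":[0,0,0],"grip":45},
    {"xyz":[0,0,-40],"turn":[0,0,0],"grip":45},
    {"xyz":[0,0,-30],"turn":[0,0,0],"grip":45},
    {"xyz":[0,0,0],"turn":[0,0,0],"grip":45}
  ]
}}

```text
t: 1.72
tcp_pos: [434.7, -26.9, 59.3]
tool_rot: [0.739, 0.674, 0.001, 0.001]
wrist_force: [0.2, -0.7, 1.2]
grip_width: 44.8
```

```bash
python3 - <<'E'
from h import *
o=env.observe();print(o['tcp_pos'],o['tool_rot'],o['grip_width'])
pic('side','s2',(225,160,345,260),6)
p=o['tcp_pos'];print(p, px('side',p),px('side',[431.7,-36.2,8]))
E
```

```text
[434.72045406 -26.92097745  59.27563821] [0.7388151  0.67390664 0.00105469 0.00098815] 44.79820146194147
[434.72045406 -26.92097745  59.27563821] [290.1 194.9] [290.1 205.4]
```

View pics/s2.png

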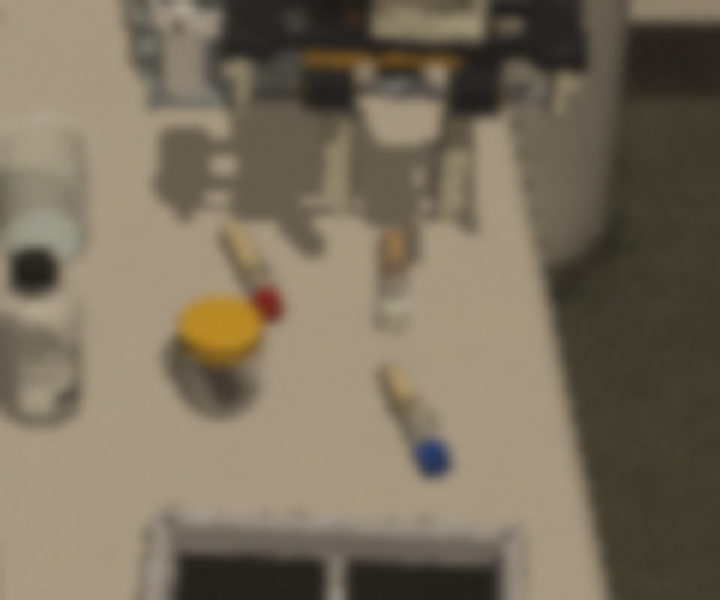

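>>> {"op": "play_rows", "data": {
  "plan": [
    {"xyz":[-3,-9,-25],"turn":[0,0,-0.5],"grip":40},
    {"xyz":[0,0,-20],"turn":[0,0,0],"grip":40},
    {"xyz":[0,0,0],"turn":[0,0,0],"grip":40},
    {"xyz":[0,0,0],"turn":[0,0,0],"grip":40}
  ]
}}

```text
t: 2.28
tcp_pos: [436.9, -38.1, 19.5]
tool_rot: [0.743, 0.669, 0.006, 0.006]
wrist_force: [-1.1, -0.7, 0.1]
grip_width: 39.9
```

```bash
python3 - <<'E'
from h import *
o=env.observe();print(o['joint_pos'].round(3),o['tcp_pos'],o['tool_rot'])
E
```

```text
[ 0.167  0.649 -0.189  2.215  0.41   0.293 -0.482] [436.93250066 -38.07768167  19.47894458] [0.74323175 0.66898328 0.0056555  0.00599637]
```

>>> {"op": "play_rows", "data": {
  "plan": [
    {"xyz":[-5,2,-8],"turn":[0,0,0],"grip":40},
    {"xyz":[-1,0,-8],"turn":[0,0,0],"grip":40},
    {"xyz":[0,0,0],"turn":[0,0,0],"grip":40}
  ]
}}

```text
t: 2.65
tcp_pos: [431.7, -36.1, 4.3]
tool_rot: [0.743, 0.669, 0.007, 0.007]
wrist_force: [0.6, -0.0, 0.2]
grip_width: 40.1
```

>>> {"op": "play_rows", "data": {
  "plan": [
    {"xyz":[0,0,-2],"turn":[0,0,0],"grip":40},
    {"xyz":[0,0,0],"turn":[0,0,0],"grip":8},
    {"xyz":[0,0,0],"turn":[0,0,0],"grip":8},
    {"xyz":[0,0,0],"turn":[0,0,0],"grip":8},
    {"xyz":[0,0,0],"turn":[0,0,0],"grip":8}
  ]
}}

```text
t: 3.28
tcp_pos: [432.0, -36.0, 2.2]
tool_rot: [0.743, 0.669, 0.007, 0.007]
wrist_force: [-0.1, -0.3, 0.5]
grip_width: 14.7
```

>>> {"op": "play_rows", "data": {
  "plan": [
    {"xyz":[0,0,25],"turn":[0,0,0],"grip":8},
    {"xyz":[0,0,50],"turn":[0,0,0],"grip":8},
    {"xyz":[18,-45,30],"turn":[0,1.1,5],"grip":8},
    {"xyz":[20,-50,10],"turn":[0,0,5],"grip":8},
    {"xyz":[20,-50,0],"turn":[0,0,0],"grip":8},
    {"xyz":[20,-50,0],"turn":[0,0,0],"grip":8},
    {"xyz":[12,-30,0],"turn":[0,0,0],"grip":8},
    {"xyz":[0,0,0],"turn":[0,0,0],"grip":8}
  ]
}}

```text
t: 4.28
tcp_pos: [521.7, -268.4, 121.5]
tool_rot: [0.679, 0.734, -0.001, 0.001]
wrist_force: [0.2, 0.6, 0.4]
grip_width: 14.7
```

```bash
python3 - <<'E'
from h import *
o=env.observe();p=o['tcp_pos'];q=o['tool_rot'];print(p,q,2*np.degrees(np.arctan2(q[1],q[0]))-90,px('top',p),px('side',p))
pic('top','t4',(370,185,470,275),5);pic('side','s4',(210,110,330,200),5)
a=cv2.imread('pics/t4.png');b=cv2.imread('pics/s4.png');h=max(a.shape[0],b.shape[0])
c=np.zeros((h,1100,3),np.uint8);c[:a.shape[0],:500]=a;c[:b.shape[0],500:]=b;cv2.imwrite('pics/c4.png',cv2.resize(c,(800,int(h*800/1100))))
E
```

```text
[ 521.74481918 -268.40658481  121.46391503] [ 0.67885569  0.73426973 -0.00113427  0.00127822] 4.491271590601457 [417.2 213.3] [261.  141.1]
```

View pics/c4.png

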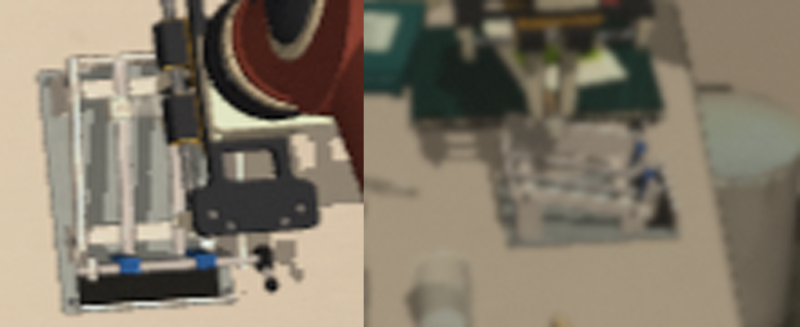

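>>> {"op": "play_rows", "data": {
  "plan": [
    {"xyz":[3,-4.5,-25],"turn":[0,0,0],"grip":8},
    {"xyz":[0,0,-20],"turn":[0,0,0],"grip":8},
    {"xyz":[0,0,0],"turn":[0,0,0],"grip":8},
    {"xyz":[0,0,0],"turn":[0,0,0],"grip":8}
  ]
}}

```text
t: 4.88
tcp_pos: [524.2, -260.3, 77.5]
tool_rot: [0.673, 0.74, 0.001, -0.001]
wrist_force: [0.1, -0.4, 0.0]
grip_width: 14.4
```

>>> {"op": "play_rows", "data": {
  "plan": [
    {"xyz":[1,-12.5,0],"turn":[0,0,-1],"grip":8},
    {"xyz":[0,0,0],"turn":[0,0,0],"grip":8},
    {"xyz":[0,0,0],"turn":[0,0,0],"grip":8}
  ]
}}

```text
t: 5.25
tcp_pos: [526.4, -273.7, 79.6]
tool_rot: [0.679, 0.734, 0.001, 0.0]
wrist_force: [-0.1, 0.3, 1.0]
grip_width: 14.8
```

>>> {"op": "play_rows", "data": {
  "plan": [
    {"xyz":[-1,0.5,-14],"turn":[0,0,0],"grip":8},
    {"xyz":[0,0,0],"turn":[0,0,0],"grip":8},
    {"xyz":[0,0,-5],"turn":[0,0,0],"grip":8},
    {"xyz":[0,0,0],"turn":[0,0,0],"grip":8}
  ]
}}

```text
t: 5.75
tcp_pos: [524.8, -272.9, 58.8]
tool_rot: [0.679, 0.734, 0.001, -0.0]
wrist_force: [-0.9, -0.8, -0.2]
grip_width: 14.6
```

>>> {"op": "play_rows", "data": {
  "plan": [
    {"xyz":[0,0,-2],"turn":[0,0,0],"grip":8},
    {"xyz":[0,0,0],"turn":[0,0,0],"grip":8}
  ]
}}

```text
t: 6.0
tcp_pos: [525.1, -272.9, 57.2]
tool_rot: [0.679, 0.734, 0.001, 0.0]
wrist_force: [-0.7, 0.1, 0.4]
grip_width: 14.6
```

>>> {"op": "play_rows", "data": {
  "plan": [
    {"xyz":[0,0,-1],"turn":[0,0,0],"grip":8},
    {"xyz":[0,0,0],"turn":[0,0,0],"grip":20},
    {"xyz":[0,0,0],"turn":[0,0,0],"grip":26},
    {"xyz":[0,0,0],"turn":[0,0,0],"grip":26},
    {"xyz":[0,0,8],"turn":[0,0,0],"grip":26},
    {"xyz":[0,0,40],"turn":[0,0,0],"grip":26},
    {"xyz":[0,10,50],"turn":[0,0,0],"grip":40},
    {"xyz":[0,50,10],"turn":[0,0,0],"grip":40}
  ]
}}

```text
t: 7.0
tcp_pos: [524.1, -216.7, 167.2]
tool_rot: [0.683, 0.731, 0.0, 0.0]
wrist_force: [1.0, 0.8, -0.6]
grip_width: 38.4
```

```bash
python3 - <<'E'
from h import *
o=env.observe();p=o['tcp_pos'];q=o['tool_rot'];print(p,q,2*np.degrees(np.arctan2(q[1],q[0]))-90)
pic('top','t5',(370,185,470,275),4);pic('side','s5',(210,110,330,200),4)
a=cv2.imread('pics/t5.png');b=cv2.imread('pics/s5.png');cv2.imwrite('pics/c5.png',np.hstack([a,b])[:,:800])
E
```

```text
[ 524.09703661 -216.65828117  167.16330443] [6.82769477e-01 7.30633720e-01 3.11325546e-04 3.33392062e-04] 3.8791075495752523
```

View pics/c5.png

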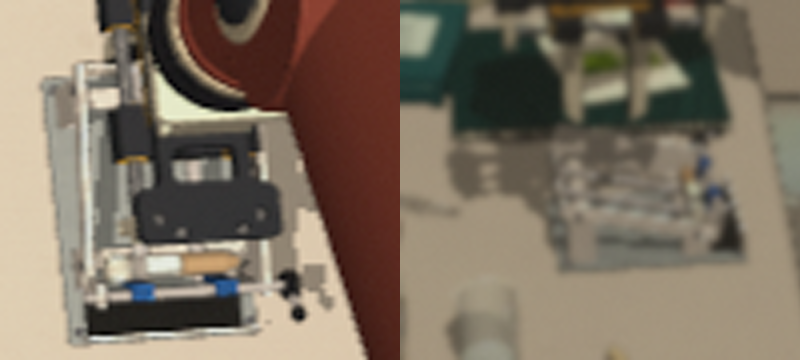

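White tube lies at the gate, square (crop pixels 105–248, 267). Now red.

>>> {"op": "play_rows", "data": {
  "plan": [
    {"xyz":[-3,55,-10],"turn":[0,0,5],"grip":40},
    {"xyz":[-3,55,-15],"turn":[0,0,5],"grip":40},
    {"xyz":[-3,45,-15],"turn":[0,0,0],"grip":40},
    {"xyz":[-2,10,-10],"turn":[0,0,0],"grip":40},
    {"xyz":[0,0,0],"turn":[0,0,0],"grip":40},
    {"xyz":[0,0,0],"turn":[0,0,0],"grip":40}
  ]
}}

```text
t: 7.85
tcp_pos: [514.3, -41.5, 117.5]
tool_rot: [0.609, 0.793, 0.002, 0.0]
wrist_force: [0.4, -0.4, 0.7]
grip_width: 40.0
```

>>> {"op": "play_rows", "data": {
  "plan": [
    {"xyz":[-3,-4,-30],"turn":[0,0,-0.6],"grip":40},
    {"xyz":[0,0,-30],"turn":[0,0,0],"grip":40},
    {"xyz":[0,0,-25],"turn":[0,0,0],"grip":40},
    {"xyz":[0,0,0],"turn":[0,0,0],"grip":40},
    {"xyz":[0,0,0],"turn":[0,0,0],"grip":40}
  ]
}}

```text
t: 8.48
tcp_pos: [515.6, -56.5, 33.2]
tool_rot: [0.62, 0.784, 0.002, 0.006]
wrist_force: [-0.8, -0.5, 0.2]
grip_width: 40.1
```

>>> {"op": "play_rows", "data": {
  "plan": [
    {"xyz":[-4.5,11,-10],"turn":[0,0.5,1],"grip":40},
    {"xyz":[0,0,0],"turn":[0,0,0],"grip":40},
    {"xyz":[0,0,-10],"turn":[0,0,0],"grip":40},
    {"xyz":[0,0,0],"turn":[0,0,0],"grip":40}
  ]
}}

```text
t: 8.98
tcp_pos: [512.5, -45.0, 14.1]
tool_rot: [0.613, 0.79, 0.001, 0.004]
wrist_force: [-0.0, 0.9, 1.2]
grip_width: 40.3
```

>>> {"op": "play_rows", "data": {
  "plan": [
    {"xyz":[-1.5,-0.5,-8],"turn":[0,0,0],"grip":40},
    {"xyz":[0,0,0],"turn":[0,0,0],"grip":40},
    {"xyz":[0,0,-3.5],"turn":[0,0,0],"grip":40},
    {"xyz":[0,0,0],"turn":[0,0,0],"grip":40}
  ]
}}

```text
t: 9.48
tcp_pos: [510.9, -45.7, 1.7]
tool_rot: [0.613, 0.79, 0.001, 0.004]
wrist_force: [0.1, 0.1, -0.5]
grip_width: 40.1
```

>>> {"op": "play_rows", "data": {
  "plan": [
    {"xyz":[0,0,0],"turn":[0,0,0],"grip":8},
    {"xyz":[0,0,0],"turn":[0,0,0],"grip":8},
    {"xyz":[0,0,0],"turn":[0,0,0],"grip":8},
    {"xyz":[0,0,0],"turn":[0,0,0],"grip":8},
    {"xyz":[0,0,30],"turn":[0,0,0],"grip":8},
    {"xyz":[0,-10,50],"turn":[0,0,0],"grip":8},
    {"xyz":[3,-45,30],"turn":[0,0,-5],"grip":8},
    {"xyz":[3,-55,0],"turn":[0,0,-5],"grip":8}
  ]
}}

```text
t: 10.48
tcp_pos: [517.6, -152.1, 115.8]
tool_rot: [0.677, 0.736, 0.002, 0.003]
wrist_force: [0.6, -0.2, -0.8]
grip_width: 14.7
```

>>> {"op": "play_rows", "data": {
  "plan": [
    {"xyz":[4,-55,0],"turn":[0,0,0],"grip":8},
    {"xyz":[3,-45,0],"turn":[0,0,0],"grip":8},
    {"xyz":[0,-5,0],"turn":[0,0,0],"grip":8},
    {"xyz":[0,0,0],"turn":[0,0,0],"grip":8},
    {"xyz":[0,0,0],"turn":[0,0,0],"grip":8}
  ]
}}

```text
t: 11.1
tcp_pos: [523.1, -263.6, 116.1]
tool_rot: [0.679, 0.734, 0.002, 0.004]
wrist_force: [-0.6, -0.6, 0.0]
grip_width: 14.8
```

>>> {"op": "play_rows", "data": {
  "plan": [
    {"xyz":[2,-9.5,-18],"turn":[0,0.5,0],"grip":8},
    {"xyz":[0,0,0],"turn":[0,0,0],"grip":8},
    {"xyz":[0,0,-15],"turn":[0,0,0],"grip":8},
    {"xyz":[0,0,0],"turn":[0,0,0],"grip":8}
  ]
}}

```text
t: 11.6
tcp_pos: [525.4, -269.8, 80.2]
tool_rot: [0.677, 0.736, -0.001, -0.001]
wrist_force: [0.1, -0.5, 0.4]
grip_width: 14.8
```

>>> {"op": "play_rows", "data": {
  "plan": [
    {"xyz":[-0.5,-3,-14],"turn":[0,0,0],"grip":8},
    {"xyz":[0,0,0],"turn":[0,0,0],"grip":8},
    {"xyz":[0,0,-8],"turn":[0,0,0],"grip":8},
    {"xyz":[0,0,0],"turn":[0,0,0],"grip":8}
  ]
}}

```text
t: 12.1
tcp_pos: [525.3, -273.0, 57.0]
tool_rot: [0.677, 0.736, -0.001, -0.0]
wrist_force: [-0.2, 0.2, 0.4]
grip_width: 14.9
```

>>> {"op": "play_rows", "data": {
  "plan": [
    {"xyz":[0,0,-1],"turn":[0,0,0],"grip":8},
    {"xyz":[0,0,0],"turn":[0,0,0],"grip":20},
    {"xyz":[0,0,0],"turn":[0,0,0],"grip":26},
    {"xyz":[0,0,0],"turn":[0,0,0],"grip":26},
    {"xyz":[0,0,8],"turn":[0,0,0],"grip":26},
    {"xyz":[0,0,40],"turn":[0,0,0],"grip":26},
    {"xyz":[0,10,50],"turn":[0,0,0],"grip":40},
    {"xyz":[-10,58,0],"turn":[0,0,0],"grip":40}
  ]
}}

```text
t: 13.1
tcp_pos: [515.9, -209.0, 157.7]
tool_rot: [0.681, 0.733, -0.001, 0.001]
wrist_force: [1.7, 1.7, -1.7]
grip_width: 38.8
```

>>> {"op": "play_rows", "data": {
  "plan": [
    {"xyz":[-14,58,0],"turn":[0,0,2],"grip":40},
    {"xyz":[-14,58,0],"turn":[0,0,2],"grip":40},
    {"xyz":[-14,58,0],"turn":[0,0,2],"grip":40},
    {"xyz":[-14,58,0],"turn":[0,0,2],"grip":40},
    {"xyz":[-14,45,-20],"turn":[0,0,0],"grip":40},
    {"xyz":[0,0,-20],"turn":[0,0,0],"grip":40},
    {"xyz":[0,0,0],"turn":[0,0,0],"grip":40},
    {"xyz":[0,0,0],"turn":[0,0,0],"grip":40}
  ]
}}

```text
t: 14.1
tcp_pos: [446.1, 82.8, 125.0]
tool_rot: [0.623, 0.782, 0.006, 0.007]
wrist_force: [-0.2, 0.4, -0.6]
grip_width: 40.2
```

```bash
python3 - <<'E'
from h import *
o=env.observe();p=o['tcp_pos'];q=o['tool_rot'];print(p,q,2*np.degrees(np.arctan2(q[1],q[0]))-90)
pic('top','t6',(220,185,470,275),3.2)
E
```

```text
[446.12069003  82.8471842  125.04275063] [0.6226634  0.78243162 0.00643442 0.00704659] 12.97406476097018
```

View pics/t6.png

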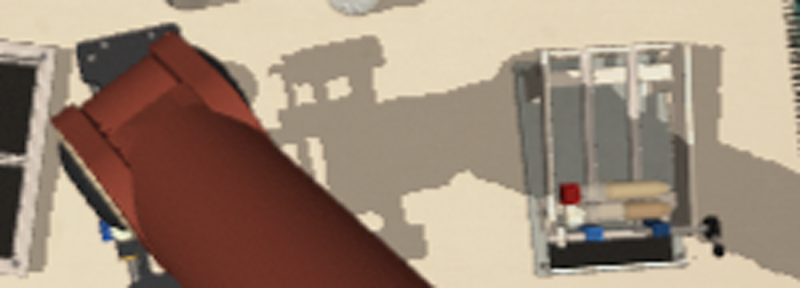

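White and red lie side by side at the gate, caps at +y (570,193 / 572,215). Blue next.

>>> {"op": "play_rows", "data": {
  "plan": [
    {"xyz":[-12,0,-30],"turn":[0,1,0.7],"grip":40},
    {"xyz":[0,0,0],"turn":[0,0,0],"grip":40},
    {"xyz":[0,0,-30],"turn":[0,0,0],"grip":40},
    {"xyz":[0,0,0],"turn":[0,0,0],"grip":40},
    {"xyz":[0,0,-25],"turn":[0,0,0],"grip":40},
    {"xyz":[0,0,0],"turn":[0,0,0],"grip":40}
  ]
}}

```text
t: 14.9
tcp_pos: [443.4, 80.8, 45.9]
tool_rot: [0.622, 0.783, 0.007, 0.006]
wrist_force: [0.5, -0.3, 0.3]
grip_width: 40.0
```

>>> {"op": "play_rows", "data": {
  "plan": [
    {"xyz":[-11,2,-10],"turn":[0,0,0.5],"grip":40},
    {"xyz":[0,0,0],"turn":[0,0,0],"grip":40},
    {"xyz":[-1,0,-10],"turn":[0,0,0],"grip":40},
    {"xyz":[0,0,0],"turn":[0,0,0],"grip":40}
  ]
}}

```text
t: 15.4
tcp_pos: [437.0, 83.5, 30.5]
tool_rot: [0.619, 0.785, 0.012, 0.01]
wrist_force: [0.4, -0.7, -0.8]
grip_width: 39.7
```

>>> {"op": "play_rows", "data": {
  "plan": [
    {"xyz":[-5,0,-12],"turn":[0,0,0],"grip":40},
    {"xyz":[0,0,0],"turn":[0,0,0],"grip":40},
    {"xyz":[-1,0,-10],"turn":[0,0,0],"grip":40},
    {"xyz":[0,0,0],"turn":[0,0,0],"grip":40}
  ]
}}

```text
t: 15.9
tcp_pos: [433.4, 83.7, 8.8]
tool_rot: [0.62, 0.785, 0.014, 0.012]
wrist_force: [1.1, -0.6, -0.1]
grip_width: 39.7
```

>>> {"op": "play_rows", "data": {
  "plan": [
    {"xyz":[-2,-0.5,-6.5],"turn":[0,0,0],"grip":40},
    {"xyz":[0,0,0],"turn":[0,0,0],"grip":40},
    {"xyz":[0,0,0],"turn":[0,0,0],"grip":8},
    {"xyz":[0,0,0],"turn":[0,0,0],"grip":8},
    {"xyz":[0,0,0],"turn":[0,0,0],"grip":8},
    {"xyz":[0,0,0],"turn":[0,0,0],"grip":8},
    {"xyz":[5,0,30],"turn":[0,1,0],"grip":8},
    {"xyz":[10,0,50],"turn":[0,1,0],"grip":8}
  ]
}}

```text
t: 16.9
tcp_pos: [443.2, 82.7, 81.3]
tool_rot: [0.619, 0.785, -0.001, -0.005]
wrist_force: [2.0, 0.0, -0.9]
grip_width: 15.1
```

>>> {"op": "play_rows", "data": {
  "plan": [
    {"xyz":[12,-50,30],"turn":[0,0.5,-3],"grip":8},
    {"xyz":[14,-58,0],"turn":[0,0,-3],"grip":8},
    {"xyz":[14,-58,0],"turn":[0,0,-3],"grip":8},
    {"xyz":[14,-58,0],"turn":[0,0,0],"grip":8},
    {"xyz":[12,-58,0],"turn":[0,0,0],"grip":8},
    {"xyz":[8,-40,0],"turn":[0,0,0],"grip":8},
    {"xyz":[0,0,0],"turn":[0,0,0],"grip":8},
    {"xyz":[0,0,0],"turn":[0,0,0],"grip":8}
  ]
}}

```text
t: 17.9
tcp_pos: [520.4, -249.0, 116.1]
tool_rot: [0.68, 0.733, 0.002, -0.005]
wrist_force: [-0.1, 1.3, 0.1]
grip_width: 14.8
```

>>> {"op": "play_rows", "data": {
  "plan": [
    {"xyz":[4.5,-24,0],"turn":[-0.5,0,0.4],"grip":8},
    {"xyz":[0,0,0],"turn":[0,0,0],"grip":8},
    {"xyz":[0,0,-18],"turn":[0,0,0],"grip":8},
    {"xyz":[0,0,0],"turn":[0,0,0],"grip":8},
    {"xyz":[0,0,-15],"turn":[0,0,0],"grip":8},
    {"xyz":[0,0,0],"turn":[0,0,0],"grip":8}
  ]
}}

```text
t: 18.65
tcp_pos: [524.2, -263.0, 80.6]
tool_rot: [0.673, 0.74, -0.001, -0.006]
wrist_force: [-0.4, 0.4, -0.3]
grip_width: 15.0
```

>>> {"op": "play_rows", "data": {
  "plan": [
    {"xyz":[1,-10,0],"turn":[-0.3,-0.5,-0.7],"grip":8},
    {"xyz":[0,0,0],"turn":[0,0,0],"grip":8},
    {"xyz":[0,0,-13],"turn":[0,0,0],"grip":8},
    {"xyz":[0,0,0],"turn":[0,0,0],"grip":8}
  ]
}}

```text
t: 19.15
tcp_pos: [525.5, -274.3, 67.1]
tool_rot: [0.678, 0.735, 0.0, 0.0]
wrist_force: [-0.2, -0.2, -0.2]
grip_width: 14.8
```

>>> {"op": "play_rows", "data": {
  "plan": [
    {"xyz":[0,1,-8],"turn":[0,0,0],"grip":8},
    {"xyz":[0,0,0],"turn":[0,0,0],"grip":8},
    {"xyz":[0,0,-2.5],"turn":[0,0,0],"grip":8},
    {"xyz":[0,0,0],"turn":[0,0,0],"grip":8}
  ]
}}

```text
t: 19.65
tcp_pos: [526.4, -273.1, 57.5]
tool_rot: [0.678, 0.735, 0.001, 0.001]
wrist_force: [0.2, 0.2, -0.6]
grip_width: 14.5
```

>>> {"op": "play_rows", "data": {
  "plan": [
    {"xyz":[-0.5,0,-1],"turn":[0,0,0],"grip":8},
    {"xyz":[0,0,0],"turn":[0,0,0],"grip":20},
    {"xyz":[0,0,0],"turn":[0,0,0],"grip":26},
    {"xyz":[0,0,0],"turn":[0,0,0],"grip":26},
    {"xyz":[0,0,8],"turn":[0,0,0],"grip":26},
    {"xyz":[0,0,40],"turn":[0,0,0],"grip":26},
    {"xyz":[0,10,50],"turn":[0,0,0],"grip":40},
    {"xyz":[0,60,0],"turn":[0,0,0],"grip":76}
  ]
}}

```text
t: 20.65
tcp_pos: [525.7, -207.7, 157.2]
tool_rot: [0.682, 0.731, 0.0, 0.002]
wrist_force: [0.4, 1.2, -0.6]
grip_width: 41.4
```

>>> {"op": "play_rows", "data": {
  "plan": [
    {"xyz":[1,60,0],"turn":[0,0,0],"grip":76},
    {"xyz":[1,60,0],"turn":[0,0,0],"grip":76},
    {"xyz":[1,60,0],"turn":[0,0,0],"grip":76},
    {"xyz":[1,50,0],"turn":[0,0,0],"grip":76},
    {"xyz":[0,20,0],"turn":[0,0,0],"grip":76},
    {"xyz":[0,0,0],"turn":[0,0,0],"grip":76},
    {"xyz":[0,0,0],"turn":[0,0,0],"grip":76}
  ]
}}

```text
t: 21.52
tcp_pos: [530.4, 54.8, 162.8]
tool_rot: [0.679, 0.734, 0.004, 0.005]
wrist_force: [-0.9, -0.6, 0.4]
grip_width: 75.9
```

```bash
python3 - <<'E'
from h import *
o=env.observe();p=o['tcp_pos'];q=o['tool_rot'];print(p,q,2*np.degrees(np.arctan2(q[1],q[0]))-90)
pic('top','t7',(370,190,470,280),6)
E
```

```text
[530.36785495  54.77835215 162.793855  ] [0.67940573 0.73373197 0.00448466 0.00501378] 4.403154422718146
```

View pics/t7.png

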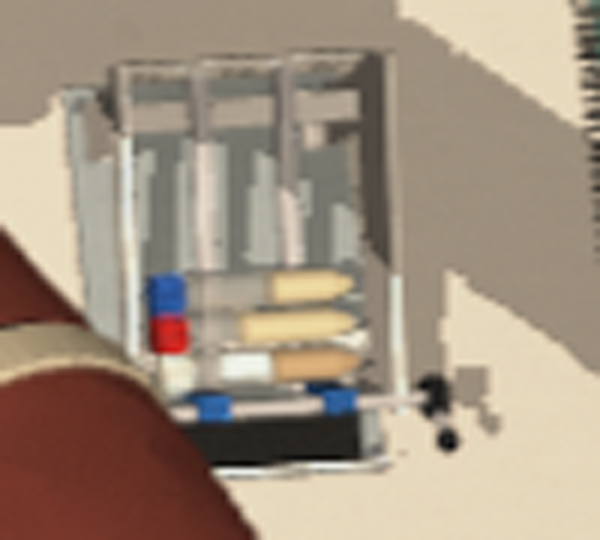

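All three tubes are in run order and square: blue (252,290), red (255,328), white (265,367). Now the jar.

>>> {"op": "play_rows", "data": {
  "plan": [
    {"xyz":[1,2,-30],"turn":[0,0.8,0],"grip":76},
    {"xyz":[0,0,0],"turn":[0,0,0],"grip":76},
    {"xyz":[0,0,-30],"turn":[0,0,0],"grip":76},
    {"xyz":[0,0,0],"turn":[0,0,0],"grip":76},
    {"xyz":[0,0,-25],"turn":[0,0,0],"grip":76},
    {"xyz":[0,0,0],"turn":[0,0,0],"grip":76}
  ]
}}

```text
t: 22.32
tcp_pos: [536.3, 49.5, 81.9]
tool_rot: [0.684, 0.729, 0.002, 0.004]
wrist_force: [0.2, -1.5, -0.2]
grip_width: 76.2
```

>>> {"op": "play_rows", "data": {
  "plan": [
    {"xyz":[-5,7.5,-10],"turn":[0,0.4,0],"grip":76},
    {"xyz":[0,0,0],"turn":[0,0,0],"grip":76},
    {"xyz":[0,0,-10],"turn":[0,0,0],"grip":76},
    {"xyz":[0,0,0],"turn":[0,0,0],"grip":76}
  ]
}}

```text
t: 22.82
tcp_pos: [533.7, 58.3, 64.6]
tool_rot: [0.684, 0.729, 0.003, 0.004]
wrist_force: [0.4, 0.6, 0.2]
grip_width: 75.9
```

>>> {"op": "play_rows", "data": {
  "plan": [
    {"xyz":[-2.5,-1,-15],"turn":[0,0.4,0],"grip":76},
    {"xyz":[0,0,0],"turn":[0,0,0],"grip":76},
    {"xyz":[0,0,-15],"turn":[0,0,0],"grip":76},
    {"xyz":[0,0,0],"turn":[0,0,0],"grip":76},
    {"xyz":[0,0,-10],"turn":[0,0,0],"grip":76},
    {"xyz":[0,0,0],"turn":[0,0,0],"grip":76}
  ]
}}

```text
t: 23.58
tcp_pos: [530.8, 56.9, 21.3]
tool_rot: [0.684, 0.729, -0.0, 0.001]
wrist_force: [0.7, -0.8, 0.3]
grip_width: 75.8
```

>>> {"op": "play_rows", "data": {
  "plan": [
    {"xyz":[0,0,0],"turn":[0,0,0],"grip":35},
    {"xyz":[0,0,0],"turn":[0,0,0],"grip":35},
    {"xyz":[0,0,0],"turn":[0,0,0],"grip":35},
    {"xyz":[0,0,0],"turn":[0,0,0],"grip":35},
    {"xyz":[0,0,0],"turn":[0,0,0],"grip":35},
    {"xyz":[0,0,30],"turn":[0,0,0],"grip":35},
    {"xyz":[0,0,40],"turn":[0,0,0],"grip":35},
    {"xyz":[0,0,0],"turn":[0,0,0],"grip":35}
  ]
}}

```text
t: 24.58
tcp_pos: [530.5, 56.9, 92.8]
tool_rot: [0.684, 0.729, -0.001, 0.0]
wrist_force: [-0.1, 0.2, -0.9]
grip_width: 43.0
```

>>> {"op": "play_rows", "data": {
  "plan": [
    {"xyz":[-4,40,0],"turn":[0,0,0],"grip":35},
    {"xyz":[-4,50,0],"turn":[0,0,0],"grip":35},
    {"xyz":[-4,50,0],"turn":[0,0,0],"grip":35},
    {"xyz":[0,30,0],"turn":[0,0,0],"grip":35},
    {"xyz":[0,0,0],"turn":[0,0,0],"grip":35},
    {"xyz":[0,0,0],"turn":[0,0,0],"grip":35}
  ]
}}

```text
t: 25.32
tcp_pos: [513.9, 225.3, 85.8]
tool_rot: [0.687, 0.727, -0.007, -0.001]
wrist_force: [-0.8, -0.0, -1.1]
grip_width: 43.0
```

>>> {"op": "play_rows", "data": {
  "plan": [
    {"xyz":[5,10,0],"turn":[0.5,-0.6,0],"grip":35},
    {"xyz":[0,0,0],"turn":[0,0,0],"grip":35},
    {"xyz":[0,0,-15],"turn":[0,0,0],"grip":35},
    {"xyz":[0,0,0],"turn":[0,0,0],"grip":35},
    {"xyz":[0,0,-15],"turn":[0,0,0],"grip":35},
    {"xyz":[0,0,0],"turn":[0,0,0],"grip":35}
  ]
}}

```text
t: 26.08
tcp_pos: [519.8, 230.0, 52.2]
tool_rot: [0.689, 0.725, -0.003, 0.001]
wrist_force: [0.0, -0.5, -1.0]
grip_width: 42.8
```

>>> {"op": "play_rows", "data": {
  "plan": [
    {"xyz":[0,5,-12],"turn":[0.4,0,0],"grip":35},
    {"xyz":[0,0,0],"turn":[0,0,0],"grip":35},
    {"xyz":[0,0,-10],"turn":[0,0,0],"grip":35},
    {"xyz":[0,0,0],"turn":[0,0,0],"grip":35}
  ]
}}

```text
t: 26.58
tcp_pos: [519.8, 235.8, 28.6]
tool_rot: [0.689, 0.725, 0.0, -0.002]
wrist_force: [0.5, -0.4, -1.0]
grip_width: 42.8
```

>>> {"op": "play_rows", "data": {
  "plan": [
    {"xyz":[0,0,-2],"turn":[0,0,0],"grip":35},
    {"xyz":[0,0,0],"turn":[0,0,0],"grip":35},
    {"xyz":[0,0,0],"turn":[0,0,0],"grip":55},
    {"xyz":[0,0,0],"turn":[0,0,0],"grip":70},
    {"xyz":[0,0,0],"turn":[0,0,0],"grip":70},
    {"xyz":[0,0,40],"turn":[0,0,0],"grip":70},
    {"xyz":[0,0,60],"turn":[0,0,0],"grip":78},
    {"xyz":[0,-20,45],"turn":[0,0,0],"grip":78}
  ]
}}

```text
t: 27.58
tcp_pos: [517.6, 216.2, 172.6]
tool_rot: [0.688, 0.726, -0.002, -0.004]
wrist_force: [0.3, 0.6, -0.2]
grip_width: 77.9
```

>>> {"op": "play_rows", "data": {
  "plan": [
    {"xyz":[26,-45,0],"turn":[0,0,0],"grip":78},
    {"xyz":[28,-45,0],"turn":[0,0,0],"grip":78},
    {"xyz":[28,-45,0],"turn":[0,0,0],"grip":78},
    {"xyz":[22,-30,0],"turn":[0,0,0],"grip":78},
    {"xyz":[0,0,0],"turn":[0,0,0],"grip":78},
    {"xyz":[0,0,0],"turn":[0,0,0],"grip":78}
  ]
}}

```text
t: 28.32
tcp_pos: [625.4, 46.8, 178.3]
tool_rot: [0.687, 0.726, 0.003, -0.001]
wrist_force: [0.5, 1.5, 0.2]
grip_width: 77.9
```

```bash
python3 - <<'E'
from h import *
o=env.observe();p=o['tcp_pos'];q=o['tool_rot'];print(p,q,2*np.degrees(np.arctan2(q[1],q[0]))-90)
pic('side','s8',(210,140,340,290),4)
E
```

```text
[625.36039126  46.78303613 178.33932032] [ 0.68739523  0.72627813  0.00265169 -0.00091707] 3.151031160552378
```

View pics/s8.png

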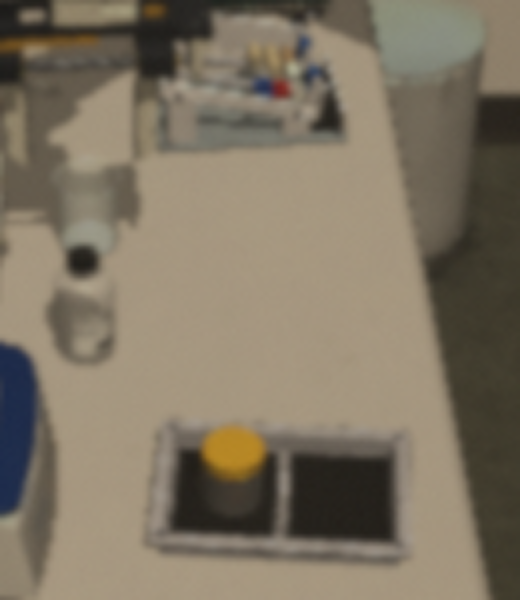

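Jar stands upright in the far bay (233,480). Bottle next.

>>> {"op": "play_rows", "data": {
  "plan": [
    {"xyz":[0,13,0],"turn":[-0.3,0,0],"grip":78},
    {"xyz":[0,0,0],"turn":[0,0,0],"grip":78},
    {"xyz":[0,0,-25],"turn":[0,0,0],"grip":78},
    {"xyz":[0,0,0],"turn":[0,0,0],"grip":78},
    {"xyz":[0,0,-25],"turn":[0,0,0],"grip":78},
    {"xyz":[0,0,0],"turn":[0,0,0],"grip":78}
  ]
}}

```text
t: 29.12
tcp_pos: [624.7, 68.0, 130.8]
tool_rot: [0.683, 0.73, 0.003, 0.002]
wrist_force: [1.6, 0.1, 0.7]
grip_width: 78.1
```

```bash
python3 - <<'E'
from h import *
print(w('side',(210+(82-1.5)/4,140+(258-1.5)/4),98), w('side',(210+(86)/4,140+(345)/4),10))
E
```

```text
[628.7  66.4  98. ] [627.3  68.   10. ]
```

>>> {"op": "play_rows", "data": {
  "plan": [
    {"xyz":[1.5,-6,-15],"turn":[0,0.4,0],"grip":78},
    {"xyz":[0,0,0],"turn":[0,0,0],"grip":78},
    {"xyz":[0,0,-10],"turn":[0,0,0],"grip":78},
    {"xyz":[0,0,0],"turn":[0,0,0],"grip":78}
  ]
}}

```text
t: 29.62
tcp_pos: [628.5, 62.0, 107.6]
tool_rot: [0.684, 0.73, 0.002, 0.001]
wrist_force: [-0.4, 0.2, -0.2]
grip_width: 77.9
```

>>> {"op": "play_rows", "data": {
  "plan": [
    {"xyz":[-1.5,0,-15],"turn":[0,0,0],"grip":78},
    {"xyz":[0,0,0],"turn":[0,0,0],"grip":78},
    {"xyz":[0,0,-15],"turn":[0,0,0],"grip":78},
    {"xyz":[0,0,0],"turn":[0,0,0],"grip":78},
    {"xyz":[0,0,-15],"turn":[0,0,0],"grip":78},
    {"xyz":[0,0,0],"turn":[0,0,0],"grip":78}
  ]
}}

```text
t: 30.38
tcp_pos: [626.6, 62.1, 59.2]
tool_rot: [0.683, 0.73, 0.002, 0.001]
wrist_force: [0.0, -0.5, -0.0]
grip_width: 78.0
```

>>> {"op": "play_rows", "data": {
  "plan": [
    {"xyz":[0,0,-15],"turn":[0,0,0],"grip":78},
    {"xyz":[0,0,0],"turn":[0,0,0],"grip":78},
    {"xyz":[0,0,-14],"turn":[0,0,0],"grip":78},
    {"xyz":[0,0,0],"turn":[0,0,0],"grip":78},
    {"xyz":[0,0,0],"turn":[0,0,0],"grip":35},
    {"xyz":[0,0,0],"turn":[0,0,0],"grip":35},
    {"xyz":[0,0,0],"turn":[0,0,0],"grip":35},
    {"xyz":[0,0,0],"turn":[0,0,0],"grip":35}
  ]
}}

```text
t: 31.38
tcp_pos: [627.6, 62.5, 28.9]
tool_rot: [0.683, 0.73, 0.003, 0.001]
wrist_force: [-0.2, 0.3, -1.5]
grip_width: 46.3
```

>>> {"op": "play_rows", "data": {
  "plan": [
    {"xyz":[0,0,0],"turn":[0,0,0],"grip":35},
    {"xyz":[0,0,30],"turn":[0,0,0],"grip":35},
    {"xyz":[0,0,45],"turn":[0,0,0],"grip":35},
    {"xyz":[0,0,30],"turn":[0,0,0],"grip":35},
    {"xyz":[0,0,0],"turn":[0,0,0],"grip":35}
  ]
}}

```text
t: 32.0
tcp_pos: [624.8, 61.7, 134.1]
tool_rot: [0.683, 0.73, 0.001, -0.001]
wrist_force: [-0.1, -0.3, -1.8]
grip_width: 46.5
```

>>> {"op": "play_rows", "data": {
  "plan": [
    {"xyz":[-30,28,0],"turn":[0,0,0],"grip":35},
    {"xyz":[-40,38,0],"turn":[0,0,0],"grip":35},
    {"xyz":[-40,38,0],"turn":[0,0,0],"grip":35},
    {"xyz":[-35,38,0],"turn":[0,0,0],"grip":35},
    {"xyz":[-25,25,0],"turn":[0,0,0],"grip":35},
    {"xyz":[-8,8,0],"turn":[0,0,0],"grip":35},
    {"xyz":[0,0,0],"turn":[0,0,0],"grip":35},
    {"xyz":[0,0,0],"turn":[0,0,0],"grip":35}
  ]
}}

```text
t: 33.0
tcp_pos: [437.3, 232.6, 122.7]
tool_rot: [0.686, 0.728, -0.008, -0.003]
wrist_force: [0.3, -0.5, -2.7]
grip_width: 46.7
```

>>> {"op": "play_rows", "data": {
  "plan": [
    {"xyz":[3,10,0],"turn":[0.4,-0.9,0],"grip":35},
    {"xyz":[0,0,0],"turn":[0,0,0],"grip":35},
    {"xyz":[0,0,-20],"turn":[0,0,0],"grip":35},
    {"xyz":[0,0,0],"turn":[0,0,0],"grip":35},
    {"xyz":[0,0,-20],"turn":[0,0,0],"grip":35},
    {"xyz":[0,0,0],"turn":[0,0,0],"grip":35}
  ]
}}

```text
t: 33.75
tcp_pos: [445.5, 240.6, 83.1]
tool_rot: [0.689, 0.725, 0.002, 0.002]
wrist_force: [-0.2, 0.1, -1.7]
grip_width: 46.5
```

>>> {"op": "play_rows", "data": {
  "plan": [
    {"xyz":[-6,2,-10],"turn":[0,0.3,0],"grip":35},
    {"xyz":[0,0,0],"turn":[0,0,0],"grip":35},
    {"xyz":[0,0,-15],"turn":[0,0,0],"grip":35},
    {"xyz":[0,0,0],"turn":[0,0,0],"grip":35},
    {"xyz":[0,0,-12],"turn":[0,0,0],"grip":35},
    {"xyz":[0,0,0],"turn":[0,0,0],"grip":35}
  ]
}}

```text
t: 34.5
tcp_pos: [440.6, 243.7, 45.8]
tool_rot: [0.689, 0.725, 0.002, 0.0]
wrist_force: [-0.1, 0.5, -1.8]
grip_width: 46.3
```

>>> {"op": "play_rows", "data": {
  "plan": [
    {"xyz":[0,0,-9],"turn":[0,0,0],"grip":35},
    {"xyz":[0,0,0],"turn":[0,0,0],"grip":35},
    {"xyz":[0,0,-2.5],"turn":[0,0,0],"grip":35},
    {"xyz":[0,0,0],"turn":[0,0,0],"grip":35}
  ]
}}

```text
t: 35.0
tcp_pos: [441.1, 244.2, 33.9]
tool_rot: [0.689, 0.725, 0.003, 0.0]
wrist_force: [-0.5, -0.7, -2.1]
grip_width: 45.9
```

>>> {"op": "play_rows", "data": {
  "plan": [
    {"xyz":[0,0,-1],"turn":[0,0,0],"grip":35},
    {"xyz":[0,0,0],"turn":[0,0,0],"grip":35},
    {"xyz":[0,0,0],"turn":[0,0,0],"grip":52},
    {"xyz":[0,0,0],"turn":[0,0,0],"grip":60},
    {"xyz":[0,0,0],"turn":[0,0,0],"grip":60},
    {"xyz":[0,0,20],"turn":[0,0,0],"grip":60},
    {"xyz":[0,0,20],"turn":[0,0,0],"grip":60},
    {"xyz":[0,0,0],"turn":[0,0,0],"grip":60}
  ]
}}

```text
t: 36.0
tcp_pos: [441.4, 244.6, 74.5]
tool_rot: [0.689, 0.725, 0.003, 0.001]
wrist_force: [1.1, -0.2, -0.4]
grip_width: 59.7
```

>>> {"op": "play_rows", "data": {
  "plan": [
    {"xyz":[0,0,40],"turn":[0,0,0],"grip":60},
    {"xyz":[0,0,50],"turn":[0,0,0],"grip":60},
    {"xyz":[0,0,40],"turn":[0,0,0],"grip":60},
    {"xyz":[0,-60,0],"turn":[0,0,0],"grip":60},
    {"xyz":[0,-60,0],"turn":[0,0,0],"grip":60},
    {"xyz":[0,-60,0],"turn":[0,0,0],"grip":60},
    {"xyz":[0,0,0],"turn":[0,0,0],"grip":60},
    {"xyz":[0,0,0],"turn":[0,0,0],"grip":60}
  ]
}}

```text
t: 37.0
tcp_pos: [439.4, 58.5, 202.6]
tool_rot: [0.689, 0.725, 0.001, -0.001]
wrist_force: [0.2, 0.0, 0.7]
grip_width: 60.2
```

```bash
python3 - <<'E'
from h import *
o=env.observe();print(o['t'],o['tcp_pos'])
pic('top','t9',(170,155,460,285),2.75);pic('side','s9',(210,100,340,290),3)
E
```

```text
37.0 [439.44050488  58.51389069 202.56939484]
```

View pics/t9.png

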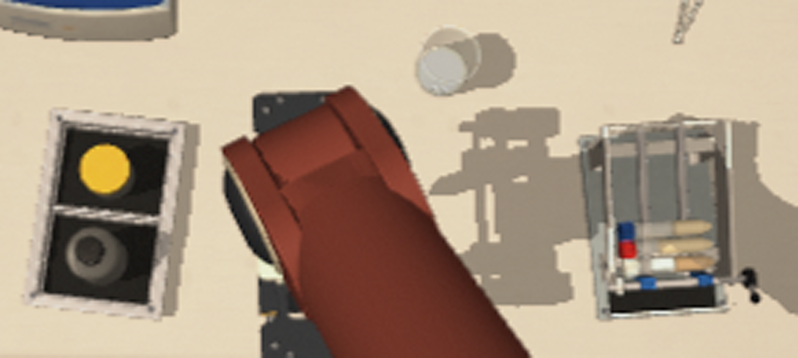

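View pics/s9.png

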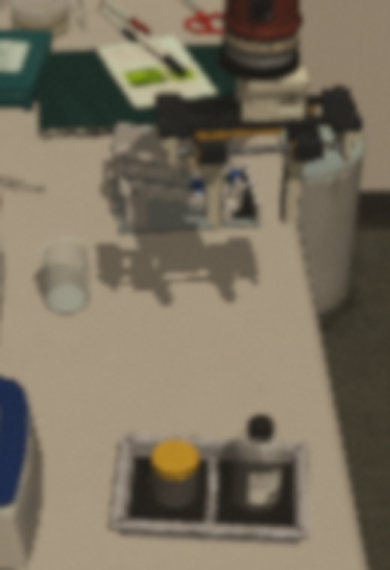

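Jar (105,168) and bottle (93,252) stand upright, one per bay; tubes lie in order; the beaker (440,70) has not moved. Handing in.

```bash
python3 -c "
from h import *
T=lambda x,y:(170+x/2.75,155+y/2.75)
print('jar',w('top',T(105,168),57),'bottle cap',w('top',T(91,250),103),'beaker',w('top',T(441,71),0))
print(env.hand_in())"
```

```text
jar [518.6 234.5  57. ] bottle cap [439.5 238.2 103. ] beaker [627.  -79.6   0. ]
the job is handed in; nothing more can be done
None
```

I sorted the delivery and handed the job in at 37 s of the 115 s allowed. The hand-in reports no verdict, so what follows rests on my own last checks.

- **Tubes:** I gripped each one across its middle, let it go at the loading point and it rolled down. The last pictures show white at the gate, then red, then blue, square in the chute with all caps at +y. I judged this by eye and did not measure the tubes' final positions.
- **Tray:** The jar stands upright in the far bay at about (519, 235) mm. The bottle stands upright in the near bay at about (440, 240) mm. Both are well inside their bays.
- **Beaker:** It measures about 1 mm from where it started and is still upright.
- **Robot:** The gripper ended clear of everything, and I saw no force reading above 3 N.

**Disagreements:**
- The two cameras differed by about 6 mm on where the bottle stood before I picked it up. I aimed between them and the grasp held.
- The finger opening read 1 to 3 mm less than the true width on every object.

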